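# Dust out a wire brush at the extraction unit

## Robot

A 6-joint arm with a two-finger parallel gripper is mounted at the origin on the work surface. World frame = base frame: x ahead of the robot, y to its left, z up, the work surface at z = 0. Lengths are in m, angles in rad, forces in N, time in s.
With the tool pointing down it reaches from about 0.35 to 0.85 m from the base axis. Payload 8.1 kg.
Tool frame: the origin (TCP) lies at the very end of the fingers, on their centre line; the grasp point (between the pads) lies 19 mm behind it; z points along the fingers, y is the line along which they close (so a half turn about z gives the same grasp; the last joint's range is limited). The gripper opens to 93 mm and grips with 3 to 60 N. Pads are 15 mm wide; open, the fingers measure 128 mm over their backs; the gripper's body (75 mm by 188 mm) begins 65 mm behind the grasp point.
Start: joints at [-1.351, 0.13, 1.488, -0, 1.523, -0.085], TCP at [0.18, -0.572, 0.219] pointing down, gripper open.
Joint ranges: [-2.96, 2.96], [-0.89, 2.26], [0.02, 2.5], [-1.34, 4.48], [0, 2.73], [-2.66, 2.66]. Speed limits (rad/s): [2.39, 2.39, 2.79, 3.14, 3.14, 3.14].

## Interface

Orientations are given as a unit quaternion [x, y, z, w].
In Python, from plant import robot, get_image gives the robot as it stands.
- The arm moves only by the tool carry_out, never from a script. Its arguments are lists of equal length, an entry for each row: "hand": the opening, from 0 (shut) to 1 (fully open); "delta_pos": the shift along the tool's x, y, z as a fraction of full scale, a list of three; "roll": the turn about the tool's z as a fraction of full scale. In form: {"hand": [hand, ...], "delta_pos": [[dx, dy, dz], ...], "roll": [roll, ...]}. A call has exactly 10 rows; each row is the pose to reach, as a shift and turn from the pose commanded when the call began, along the tool's axes at that moment, turning the shorter way round; what a row does not reach only later rows make up. Full scale, the value 1, is 0.3 m for a shift and 2 pi rad for a turn. A row lasts 1/8 s, in which the tool goes at most 62.5 mm and 10.7 degrees, less where a joint would pass 70% of its speed; a pose out of reach is approached as far as the arm can. A call with a number of a shift or a turn outside -1 to 1 is refused whole. A call with a gripper value outside its range is refused whole. The fingers move at their own pace and stop on an object; "force" is the grip in N (left out, the last holds). Time passes only in rows, so rows that repeat a pose let the fingers close, or fill a call up. It gives the time, the measured TCP pose, the force, the opening and the grip force at its end, in the units of the state.
- robot.sense(): the state, without advancing time (a new reading comes with each control period).
- get_image(name): name is "side" or "top"; returns a dict with "color" (400x640x3 uint8, red, green, blue), "depth" (400x640 float32, m along the optical axis (not along the pixel's ray), 0 where there is no reading), "fx", "fy", "cx", "cy" (pixels), "distortion" ([k1, k2, p1, p2, k3] as OpenCV has them; the pictures are not rectified), "rvec" (rotation vector, rad) and "tvec" (3), from world to camera coordinates, as OpenCV has them. Camera axes: x right, y down, z forward; pixel columns grow to the right and rows downward; lengths in m; the calibration is good to about 2 mm. A picture is of the moment at which its call begins.
- robot.close_job(): hands the job in; it is judged then, once.
The state is a dict: "clock": time; "joint_pos": joint angles; "joint_velocities": joint speeds; "joint_torque": joint torques, N m; "tool_pos": TCP position; "eef_rot": TCP orientation; "wrist_force": force on the tool from outside, world axes, zero at the start; "ft_torque": the same for the moment, N m; "gripper_width": finger opening in m; "grasp_force": force on a finger pad.
Only numpy, scipy, OpenCV 4.12 (cv2) and the standard library are available. Lean on these libraries where they do the work, as an engineer would, in place of code of your own. Each camera call takes 0.05 s, during which the arm holds its last target. There are 200 camera calls.

## Task

Take the orange-handled wire brush from the sloped rest and lower it, bristles down, into the aluminium cleaning cup of the extraction unit until it stands on the cup's floor, then let go of it. Then slide the unit's sprung gate by its yellow post until it is half open, with the gate's back edge level with the red marks, never throwing it wide open, and finish while still holding it there with the gripper, because the spring would pull it shut. Leave the blue-handled brush in its socket and the other things on the bench where they are.

Things in the scene. Friction and masses are not known exactly. Their poses are not given: they have to be found in the camera images.
- brush_mid (a point): Centre (half-way along the axis) of the loose orange-handled round wire brush, 180 mm long, about 160 g. Own z runs from bristles to handle end. Dark bristles and steel ferrule 22 mm diameter, from 90 to 20 mm below this point; orange handle 20 mm diameter, from 20 mm below to 90 mm above it; grasp it 40 to 65 mm above this point. Starts in one of the rest's sockets (either), bristles down.
- brush_foot (a point): Centre of the orange-handled brush's bristle end, 90 mm below brush_mid along the brush's axis; same axes.
- rest: Fixed wooden rest, base 150 x 170 x 12 mm, origin under its centre, with two sloped plywood sockets 100 mm apart along own y, each loosely holding a brush whose axis leans 0.5 rad from vertical, handle towards own -x (the robot). Sockets enclose the lowest 50 mm of a brush, the sloping under-wall 85 mm: draw it out along its axis.
- cup_mouth (a point): Centre of the mouth of the aluminium cleaning cup, fixed upright at one end of the grey extraction unit: inside diameter 34 mm, outside 42, rim 100 mm above the bench, 80 mm deep. Own z up; own y points along the unit from cup to gate, the way the gate opens. The grey housing (60 mm high) begins 40 mm from the cup's centre.
- cup_floor (a point): Centre of the cup's inner floor, 80 mm below its mouth, 20 mm above the bench; same axes as cup_mouth.
- gate_post (a point): Centre of the yellow upright post on the brass gate plate: 30 mm (own x) by 24 mm (own y) by 45 mm high, its foot on the plate at 65 mm and its top at 110 mm above the bench. It moves with the gate; own y is the opening direction. With the gate shut it lies 150 mm from the cup's centre and moves away from the cup as the gate opens.
- gate_edge (a point): Middle of the gate plate's back edge, the one nearest the cup, on its top face; same axes as the post, moves with the gate.
- half_mark (a point): Fixed point midway between the two red marks on the unit's top, one on each guide rail: where the back edge is when the gate is half open. White marks 40 mm before and behind show shut and fully open.
- gate (a joint): Opening of the sprung gate in m: 0 shut (its state at the start), 0.04 half open, 0.08 fully open. A spring closes it: about 4.5 N to start it, 12 N at half, 19 N when fully open.
- brush_blue_mid (a point): Centre of the blue-handled brush, with brass bristles, of the same shape and size, in the other socket of the rest. Stays there.
- gas: Bystander: green gas can with a red label, 74 mm diameter, 200 mm tall; origin under its base.
- jar: Bystander: amber glass jar, 70 mm diameter, 90 mm tall; origin under its base.
- hammer: Bystander: hammer lying on the bench; own x along it.
- wrench: Bystander: steel wrench lying on the bench; own x along it.
- tray: Bystander: blue tray 120 x 170 x 35 mm; origin under its centre.
- collar: Bystander: steel collar, 56 mm diameter, 30 mm high, 34 mm bore; origin under its centre.
Not all that is in view belongs to the job. What is shaped like the part that bears brush_mid but green, pink or turquoise is not meant.

How it is judged:
By the outcome, as a careful person would: the job done as asked, in the order asked, and still so for the second after the job is handed in, while the arm keeps its last pose, push and grip.
It also fails if it takes over 54 s, if anything falls off the work surface, if the arm or the gripper's body presses on something with over 40 N, if the wrist force passes 120 N, or if a joint passes its speed limit or range.

## Working session

There is one attempt and no reset: what is moved stays moved. The work goes in short steps, Python scripts to look and compute and a tool call to move; the robot and the scene stay as the last step left them, time stands still between calls to the robot, and variables do not carry over. Pictures are saved under pics/ and viewed, at most 10 in all, crops included, and the job is handed in when it is done.

Besides the shell and the picture viewer there is one more tool, called after "Request:" as a command line: name --pt "numbers of a row" for each row, then --argument value for the rest. carry_out: Moves the arm, as the interface text tells. Shift numbers are shares of 0.3 m and turn numbers shares of 2 pi rad, none past 1 either way. Its arguments: {"type":"object","properties":{"hand":{"type":"array"},"delta_pos":{"type":"array"},"roll":{"type":"array"},"force":{"type":"number"}},"required":["hand","delta_pos","roll"]}

```bash
mkdir -p pics; ls; cat > h.py <<'E'
import numpy as np, cv2
from plant import robot, get_image
from scipy.spatial.transform import Rotation as R
def snap(n,f):
    im=get_image(n); np.save(f'pics/{f}.npy',im,allow_pickle=True)
    cv2.imwrite(f'pics/{f}.png',im['color'][:,:,::-1]); return im
def load(f): return np.load(f'pics/{f}.npy',allow_pickle=True).item()
def ray(im,u,v):
    K=np.array([[im['fx'],0,im['cx']],[0,im['fy'],im['cy']],[0,0,1]])
    p=cv2.undistortPoints(np.array([[[u,v]]],float),K,np.array(im['distortion']))[0,0]
    Rm=cv2.Rodrigues(np.array(im['rvec'],float))[0]; t=np.array(im['tvec'],float).ravel()
    return -Rm.T@t, Rm.T@np.array([p[0],p[1],1.]),Rm,t
def atz(im,u,v,z):
    o,d,_,_=ray(im,u,v); return o+d*(z-o[2])/d[2]
def atd(im,u,v,r=1):
    o,d,_,_=ray(im,u,v); w=im['depth'][v-r:v+r+1,u-r:u+r+1]; w=w[w>0]
    return o+d*np.median(w)
def proj(im,P):
    K=np.array([[im['fx'],0,im['cx']],[0,im['fy'],im['cy']],[0,0,1]])
    return cv2.projectPoints(np.array(P,float).reshape(-1,3),np.array(im['rvec'],float),np.array(im['tvec'],float),K,np.array(im['distortion']))[0][:,0]
E
python3 - <<'E'
from h import *
snap('side','s0');snap('top','t0')
a=load('s0');o=ray(a,320,200);print(o[0],o[1]);a=load('t0');o=ray(a,320,200);print(o[0],o[1])
print(robot.sense())
E
```

```text
pics
[0.25790144 0.97160579 0.70316044] [ 0.22523132 -0.80874925 -0.54344714]
[0.30723194 0.08915595 1.15696097] [ 0.1748874  -0.00890628 -0.98457903]
{'clock': 0.1, 'joint_pos': array([-1.35141905e+00,  1.31087417e-01,  1.48913758e+00,  1.00619717e-06,
        1.52298038e+00, -8.53851204e-02]), 'joint_velocities': array([ 3.36547092e-04, -1.81957882e-03, -1.97763638e-03,  3.24506546e-04,
        1.03403454e-03, -4.57180276e-05]), 'joint_torque': array([ 1.36581028e-03, -5.61342108e+01, -4.93095803e+01,  7.70462654e-02,
        2.91653315e-02, -3.65278709e-05]), 'tool_pos': array([ 0.17996266, -0.57185958,  0.21770929]), 'eef_rot': array([ 9.88412116e-01,  1.51792092e-01, -5.34811381e-05, -8.04584102e-04]), 'wrist_force': array([0.25148342, 0.38901229, 0.43757391]), 'ft_torque': array([ 0.01726353, -0.01021707,  0.04679252]), 'grasp_force': 0.0, 'gripper_width': 0.09268951601477485}
```

View pics/s0.png

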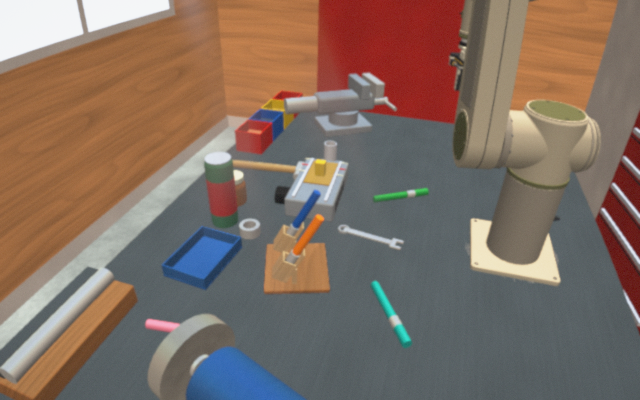

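View pics/t0.png

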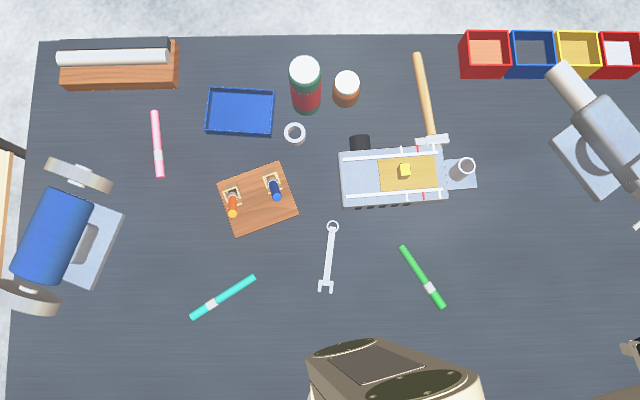

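The orange brush is in the rest at side (308,237) and top (233,205). The blue brush is in the other socket at top (274,188). The lookalikes lying on the bench are pink (157,145), turquoise (222,297) and green (422,275) in the top view, and none is the one meant. The unit is at top (395,175), with its cup at (466,166) on the right end. I'll confirm in enlarged crops.

```bash
python3 - <<'E'
import cv2,numpy as np
a=cv2.imread('pics/t0.png');s=cv2.imread('pics/s0.png')
r=cv2.resize(a[150:250,205:310],None,fx=5,fy=5,interpolation=cv2.INTER_CUBIC)
q=cv2.resize(s[180:300,255:335],None,fx=3.4,fy=4.1666,interpolation=cv2.INTER_CUBIC)
cv2.imwrite('pics/c1.png',np.hstack([r,q]))
cv2.imwrite('pics/c2.png',cv2.resize(a[125:220,325:485],None,fx=5,fy=5,interpolation=cv2.INTER_CUBIC))
print(r.shape,q.shape)
E
```

```text
(500, 525, 3) (500, 272, 3)
```

View pics/c1.png

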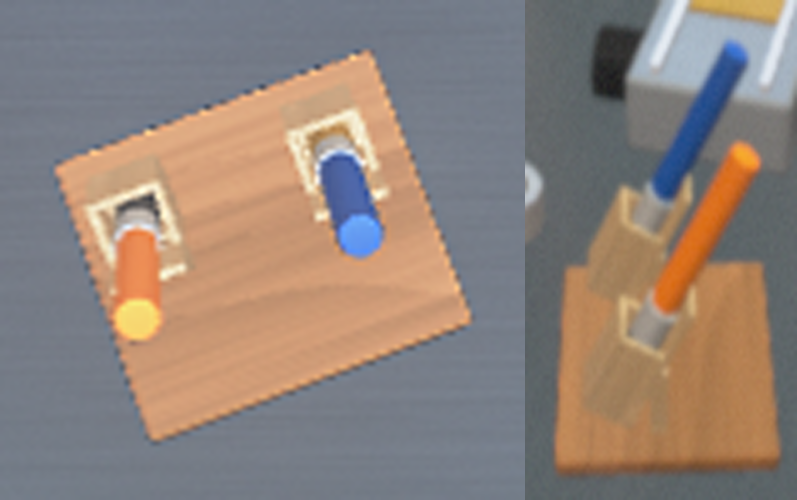

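View pics/c2.png

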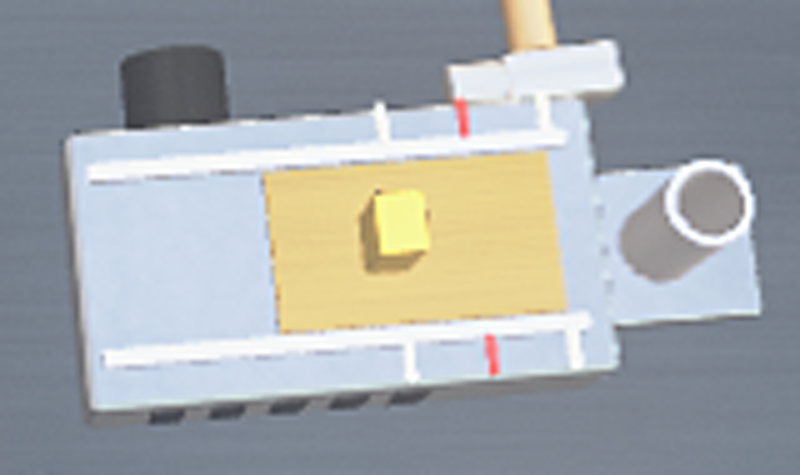

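The crops confirm the target. The orange-handled brush with dark bristles is in the left socket, handle end at crop (137,320), and blue has brass bristles. The cup mouth is at crop 2 (709,203), the post top at (402,222), and the red marks at (461,118) and (491,355).

```bash
python3 - <<'E'
from h import *
np.set_printoptions(precision=4,suppress=True)
t=load('t0');s=load('s0')
c1=lambda x,y:((x-2)/5+205,(y-2)/5+150)
c2=lambda x,y:((x-2)/5+325,(y-2)/5+125)
C=[atz(t,*c1(*p),.012) for p in [(55,170),(370,52),(470,322),(152,438)]]
C=np.array(C);o=C.mean(0);yl=((C[0]-C[1])+(C[3]-C[2]));xl=((C[0]-C[3])+(C[1]-C[2]))
print('rest',o,np.linalg.norm(yl)/2,np.linalg.norm(xl)/2,'yaw',np.arctan2(-yl[0],yl[1]),np.arctan2(xl[1],xl[0]))
def tri(pt,ps):
    o1,d1,_,_=ray(t,*pt);o2,d2,_,_=ray(s,*ps)
    k=np.linalg.lstsq(np.c_[d1,-d2],o2-o1,rcond=None)[0]
    a,b=o1+d1*k[0],o2+d2*k[1];return (a+b)/2,np.linalg.norm(a-b)
e=tri(c1(137,320),(255+(742-525)/3.4,180+158/4.1667));print('end',e)
yaw=np.arctan2(xl[1],xl[0]);X=np.array([np.cos(yaw),np.sin(yaw),0])
ax=-X*np.sin(.5)+np.array([0,0,np.cos(.5)])
print('axis',ax,'mid',e[0]-.09*ax,'foot',e[0]-.18*ax,'grasp',e[0]-.035*ax)
print('proj end-..', proj(t,[e[0],e[0]-.11*ax]),proj(s,[e[0],e[0]-.11*ax]))
for p in [(137,320),(137,310)]:
    u,v=map(round,c1(*p));print('depth end',atd(t,u,v))
cup=atz(t,*c2(709,203),.1);post=atz(t,*c2(402,222),.11)
print('cup',cup,'post',post,np.linalg.norm((cup-post)[:2]))
d=(post-cup)[:2];print('unit yaw',np.arctan2(-d[0],d[1]))
for z in[.06,.065]:
  r1=atz(t,*c2(461,118),z);r2=atz(t,*c2(491,355),z);w1=atz(t,*c2(543,110),z);w2=atz(t,*c2(573,345),z)
  print(z,(r1+r2)/2,(w1+w2)/2,np.arctan2((r1-r2)[1],(r1-r2)[0]))
a=atz(t,*c2(90,173),.065);b=atz(t,*c2(565,137),.065);print(np.arctan2(-(a-b)[0],(a-b)[1]))
for p in [(402,222),(395,215)]: print('post depth',atd(t,*map(round,c2(*p))))
for p in [(480,240),(300,250)]: print('plate depth',atd(t,*map(round,c2(*p))))
# other-view check
print(proj(s,[cup,post]))
E
```

```text
rest [0.5172 0.2366 0.012 ] 0.16816741232643198 0.14668380333323752 yaw 0.34662083730119736 0.3508653598558009
end (array([0.4546, 0.2671, 0.1847]), np.float64(0.0020173764727188983))
axis [-0.4502 -0.1648  0.8776] mid [0.4952 0.2819 0.1057] foot [0.5357 0.2967 0.0267] grasp [0.4704 0.2728 0.1539]
proj end-.. [[231.9234 213.1292]
 [231.981  198.3665]] [[319.2918 218.0337]
 [294.6148 254.0742]]
depth end [0.4524 0.2664 0.1875]
depth end [0.4563 0.2661 0.1893]
cup [ 0.5731 -0.268   0.1   ] post [ 0.5633 -0.1193  0.11  ] 0.1490676425701554
unit yaw 0.06562993397294482
0.06 [ 0.5684 -0.1652  0.06  ] [ 0.5724 -0.2058  0.06  ] 0.06703628891453506
0.065 [ 0.5672 -0.164   0.065 ] [ 0.5712 -0.2045  0.065 ] 0.06703628891453499
0.06480873585731192
post depth [ 0.5632 -0.1191  0.1107]
post depth [ 0.5655 -0.1169  0.1111]
plate depth [ 0.5635 -0.1665  0.0664]
plate depth [ 0.5601 -0.0788  0.0653]
[[330.2788 142.7156]
 [320.4752 160.4641]]
```

```bash
cat >> h.py <<'E'
def go(targets,yaw=None):
    """fractions for world TCP targets, from the measured pose"""
    s=robot.sense();p=s['tool_pos'];M=R.from_quat(s['eef_rot']).as_matrix()
    th=np.arctan2(M[1,0],M[0,0]);print('t',s['clock'],'p',p.round(4),'yaw',round(th,4),'w',s['gripper_width'].__round__(4),'F',s['wrist_force'].round(1),'g',s['grasp_force'])
    if yaw is not None: print('roll',round(-(yaw-th)/2/np.pi,4))
    for g in targets: print((M.T@(np.array(g)-p)/.3).round(4))
E
python3 -c "
from h import *
go([(.42,-.37,.26)],.349)"
```

```text
t 0.1 p [ 0.18   -0.5719  0.2177] yaw 0.3048 w 0.0927 F [0.3 0.4 0.4] g 0.0
roll -0.007
[ 0.9652 -0.402  -0.1402]
```

Request:
carry_out --hand '[1,1,1,1,1,1,1,1,1,1]' --pt "0.06 -0.03 -0.01" --pt "0.17 -0.07 -0.03" --pt "0.29 -0.12 -0.04" --pt "0.41 -0.17 -0.06" --pt "0.53 -0.22 -0.08" --pt "0.65 -0.27 -0.1" --pt "0.77 -0.32 -0.12" --pt "0.87 -0.37 -0.13" --pt "0.95 -0.4 -0.14" --pt "0.965 -0.402 -0.14" --roll '[0,-0.001,-0.002,-0.003,-0.004,-0.005,-0.006,-0.007,-0.007,-0.007]'

```text
clock: 1.35
tool_pos: [0.4216, -0.3684, 0.261]
eef_rot: [0.985, 0.175, 0.0, 0.0]
wrist_force: [-0.9, -0.5, -0.1]
gripper_width: 0.0932
grasp_force: 0.0
```

```bash
python3 -c "
from h import *
go([(.49,-.06,.26),(.49,-.1,.26)],.349)"
```

```text
t 1.35 p [ 0.4216 -0.3684  0.261 ] yaw 0.3517 w 0.0932 F [-0.9 -0.5 -0.1] g 0.0
roll 0.0004
[ 0.5683 -0.8865  0.0036]
[ 0.5223 -0.7613  0.0036]
```

Request:
carry_out --hand '[1,1,1,1,1,1,1,1,1,1]' --pt "0.04 -0.06 0" --pt "0.1 -0.16 0" --pt "0.18 -0.28 0" --pt "0.26 -0.4 0" --pt "0.34 -0.52 0" --pt "0.42 -0.64 0" --pt "0.5 -0.76 0" --pt "0.57 -0.86 0" --pt "0.61 -0.92 0" --pt "0.62 -0.936 0" --roll '[0,0,0,0,0,0,0,0,0,0]'

```text
clock: 2.6
tool_pos: [0.4984, -0.0416, 0.2605]
eef_rot: [0.985, 0.174, -0.0, -0.0]
wrist_force: [0.5, 0.9, 0.2]
gripper_width: 0.093
grasp_force: 0.0
```

```bash
python3 -c "
from h import *
go([(.4726,.2737,.23)],.349)"
```

```text
t 2.6 p [ 0.4984 -0.0416  0.2605] yaw 0.3501 w 0.093 F [0.5 0.9 0.2] g 0.0
roll 0.0002
[ 0.2799 -1.0168  0.1018]
```

Request:
carry_out --hand '[1,1,1,1,1,1,1,1,1,1]' --pt "0.02 -0.07 0" --pt "0.05 -0.18 0" --pt "0.08 -0.3 0" --pt "0.12 -0.42 0" --pt "0.15 -0.55 0" --pt "0.19 -0.68 0" --pt "0.22 -0.8 0" --pt "0.26 -0.92 0.02" --pt "0.28 -0.99 0.06" --pt "0.28 -1 0.1" --roll '[0,0,0,0,0,0,0,0,0,0]'

```text
clock: 3.85
tool_pos: [0.475, 0.2679, 0.23]
eef_rot: [0.985, 0.174, -0.0, 0.0]
wrist_force: [-0.6, -1.3, 0.2]
gripper_width: 0.0927
grasp_force: 0.0
```

```bash
python3 -c "
from h import *
go([(.4726,.2737,.1306)],.349)
snap('top','t1');snap('side','s1')
import cv2
a=cv2.imread('pics/t1.png')[130:270,160:330];b=cv2.imread('pics/s1.png')[100:300,230:400]
cv2.imwrite('pics/c3.png',np.hstack([cv2.resize(a,(400,330)),cv2.resize(b,(390,330*1))]))"
```

```text
t 3.85 p [0.475  0.2679 0.23  ] yaw 0.3496 w 0.0927 F [-0.6 -1.3  0.2] g 0.0
roll 0.0001
[-0.0007 -0.021   0.3313]
```

View pics/c3.png

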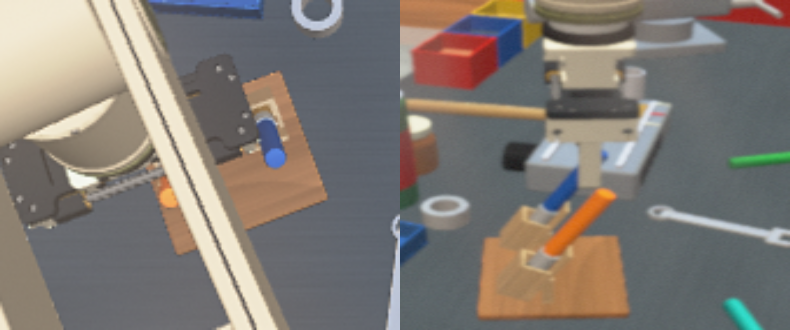

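The gripper is lined up above the orange handle (crop (168,197)). The body will stay about 25 mm above the blue handle's end, so I'm descending.

Request:
carry_out --hand '[1,1,1,1,1,1,1,1,1,1]' --pt "0 -0.021 0.02" --pt "0 -0.021 0.06" --pt "0 -0.021 0.1" --pt "0 -0.021 0.15" --pt "0 -0.021 0.2" --pt "0 -0.021 0.25" --pt "0 -0.021 0.29" --pt "0 -0.021 0.32" --pt "0 -0.021 0.331" --pt "0 -0.021 0.331" --roll '[0,0,0,0,0,0,0,0,0,0]'

```text
clock: 5.2
tool_pos: [0.4732, 0.2736, 0.1314]
eef_rot: [0.985, 0.174, 0.0, -0.0]
wrist_force: [-0.4, 0.5, 1.0]
gripper_width: 0.0927
grasp_force: 0.0
```

Request:
carry_out --hand '[0.6,0.4,0.2,0.1,0,0,0,0,0,0]' --pt "0 0 0" --pt "0 0 0" --pt "0 0 0" --pt "0 0 0" --pt "0 0 0" --pt "0 0 0" --pt "0 0 0" --pt "0 0 0" --pt "0 0 0" --pt "0 0 0" --roll '[0,0,0,0,0,0,0,0,0,0]' --force 20

```text
clock: 6.45
tool_pos: [0.4732, 0.2736, 0.1313]
eef_rot: [0.985, 0.173, -0.0, 0.0]
wrist_force: [0.6, 0.3, -1.0]
gripper_width: 0.0195
grasp_force: 20.0
```

```bash
python3 -c "
from h import *
p=robot.sense()['tool_pos'];ax=np.array([-0.4502,-0.1648,0.8776])
go([p+ax*.1,p+ax*.13],.349)"
```

```text
t 6.45 p [0.4732 0.2736 0.1313] yaw 0.3487 w 0.0195 F [ 0.6  0.3 -1. ] g 19.95032697916031
roll -0.0
[-0.1598  0.0004 -0.2925]
[-0.2078  0.0005 -0.3803]
```

Request:
carry_out --hand '[0,0,0,0,0,0,0,0,0,0]' --pt "-0.01 0 -0.018" --pt "-0.03 0 -0.055" --pt "-0.05 0 -0.092" --pt "-0.075 0 -0.137" --pt "-0.1 0 -0.183" --pt "-0.125 0 -0.229" --pt "-0.15 0 -0.275" --pt "-0.175 0 -0.32" --pt "-0.195 0 -0.357" --pt "-0.208 0 -0.38" --roll '[0,0,0,0,0,0,0,0,0,0]'

```text
clock: 7.7
tool_pos: [0.4143, 0.2522, 0.2462]
eef_rot: [0.985, 0.174, 0.0, -0.0]
wrist_force: [0.3, -0.8, -1.7]
gripper_width: 0.0195
grasp_force: 20.0
```

```bash
python3 -c "
from h import *
a=snap('side','s2')
go([(.46,.0,.32)],.349)
import cv2
cv2.imwrite('pics/c4.png',cv2.resize(cv2.imread('pics/s2.png')[100:300,230:400],(510,600)))"
```

```text
t 7.75 p [0.4144 0.2523 0.247 ] yaw 0.3489 w 0.0195 F [ 0.2  0.9 -2.1] g 19.951799511909485
roll -0.0
[-0.1442  0.8423 -0.2438]
```

View pics/c4.png

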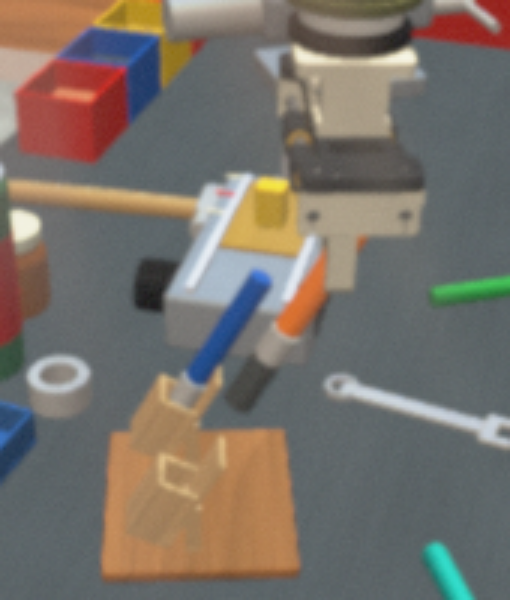

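The brush is free of the rest (bristle end at crop (245,390)) and still leaning. I'll carry it towards the cup, then see whether a softer grip lets it swing upright.

Request:
carry_out --hand '[0,0,0,0,0,0,0,0,0,0]' --pt "-0.01 0.03 -0.02" --pt "-0.02 0.1 -0.07" --pt "-0.04 0.2 -0.12" --pt "-0.05 0.3 -0.17" --pt "-0.07 0.42 -0.21" --pt "-0.09 0.54 -0.24" --pt "-0.11 0.66 -0.24" --pt "-0.13 0.76 -0.24" --pt "-0.14 0.82 -0.24" --pt "-0.144 0.842 -0.244" --roll '[0,0,0,0,0,0,0,0,0,0]'

```text
clock: 9.0
tool_pos: [0.46, -0.0012, 0.3181]
eef_rot: [0.985, 0.173, -0.001, -0.0]
wrist_force: [-0.3, 1.2, -1.3]
gripper_width: 0.0198
grasp_force: 19.9
```

Request:
carry_out --hand '[0,0,0,0,0,0,0,0,0,0]' --pt "0 0 0" --pt "0 0 0" --pt "0 0 0" --pt "0 0 0" --pt "0 0 0" --pt "0 0 0" --pt "0 0 0" --pt "0 0 0" --pt "0 0 0" --pt "0 0 0" --roll '[0,0,0,0,0,0,0,0,0,0]' --force 8

```text
clock: 10.25
tool_pos: [0.4603, 0.0001, 0.3186]
eef_rot: [0.985, 0.173, 0.0, -0.0]
wrist_force: [0.3, -0.3, -1.8]
gripper_width: 0.0199
grasp_force: 8.0
```

```bash
cat >> h.py <<'E'
def axis(im,zmin=.1,lo=(5,160,90),hi=(13,255,255)):
    """brush axis from orange handle pixels: depth cloud PCA"""
    s=robot.sense();p=s['tool_pos']
    m=cv2.inRange(cv2.cvtColor(im['color'],cv2.COLOR_RGB2HSV),lo,hi)
    P=np.array([atd(im,u,v,0) for v,u in zip(*np.nonzero((m>0)&(im['depth']>0)))])
    P=P[(np.linalg.norm(P[:,:2]-p[:2],axis=1)<.12)&(P[:,2]>zmin)]
    c=P.mean(0);a=np.linalg.svd(P-c)[2][0];a*=np.sign(a[2])
    print('n',len(P),'c',c.round(4),'axis',a.round(3),'tilt',np.arccos(a[2]).round(3),'zmin/max',P[:,2].min().round(4),P[:,2].max().round(4))
    lowp=P[P[:,2]<P[:,2].min()+.01].mean(0);print('low',lowp.round(4))
    return P
E
python3 -c "
from h import *
a=load('s2');axis(a)
a=snap('side','s3');axis(a);go([(.46,.0,.32)],.349)"
```

```text
h.py:33: RuntimeWarning: Mean of empty slice.
  c=P.mean(0);a=np.linalg.svd(P-c)[2][0];a*=np.sign(a[2])
  ret = um.true_divide(
Traceback (most recent call last):
  File "h.py", line 34, in axis
    print('n',len(P),'c',c.round(4),'axis',a.round(3),'tilt',np.arccos(a[2]).round(3),'zmin/max',P[:,2].min().round(4),P[:,2].max().round(4))
                                                                                                 ~~~~~~~~~~^^
ValueError: zero-size array to reduction operation minimum which has no identity
```

The old picture doesn't fit the new pose, so I'll measure on a fresh one only.

```bash
python3 -c "
from h import *
a=snap('side','s3');axis(a);go([(.46,.0,.32)],.349)"
```

```text
n 119 c [0.4683 0.0113 0.3272] axis [-0.218 -0.068  0.974] tilt 0.231 zmin/max 0.2824 0.5252
low [0.4858 0.0177 0.2875]
t 10.3 p [4.602e-01 1.000e-04 3.185e-01] yaw 0.3487 w 0.0202 F [-0.9 -0.3 -1.5] g 7.999822050333023
roll -0.0
[-0.0008  0.     -0.0049]
```

```bash
sed -i "s/(P\[:,2\]>zmin)\]/(P[:,2]>zmin)\&(P[:,2]<p[2]+.065)]/" h.py; python3 -c "
from h import *
a=load('s3');axis(a,.2)
p=robot.sense()['tool_pos']+[0,0,.019]
for t in (.1,.3,.5):
  d=np.array([np.cos(.349)*np.sin(t),np.sin(.349)*np.sin(t),-np.cos(t)]);q=proj(a,[p+.072*d,p+.142*d]);print(t,q.ravel())
hs=cv2.cvtColor(a['color'],cv2.COLOR_RGB2HSV);m=cv2.inRange(hs,(5,160,90),(13,255,255));v,u=np.nonzero(m);k=(abs(u-330)<60)&(v<220);
u=u[k];v=v[k];print(v.min(),v.max());
for r in range(v.min(),v.max()+1,3): print(r,u[v==r].min(),u[v==r].max()) if (v==r).any() else 0
"
```

```text
n 115 c [0.468  0.0111 0.3205] axis [-0.505 -0.179  0.844] tilt 0.566 zmin/max 0.2824 0.3737
low [0.4858 0.0177 0.2875]
0.1 [345.14428511 132.36646854 341.0620734  157.21409762]
0.3 [339.59186559 131.34515483 330.42562223 155.37052736]
0.5 [334.39489162 129.30220283 320.3934191  151.61494288]
0 128
0 318 319
3 318 319
6 318 318
9 318 318
12 318 318
15 318 319
18 318 319
21 318 321
24 318 335
27 318 374
30 318 322
33 278 321
36 318 324
39 318 324
42 318 324
45 318 326
48 318 324
51 318 326
57 318 321
60 318 319
63 321 326
69 318 318
90 280 289
93 276 361
96 273 360
99 275 358
108 345 345
111 343 345
114 294 345
117 340 344
120 338 342
123 336 340
126 335 339
```

The lean is still 0.5, so gravity alone won't turn it. The foot can be nudged against the housing's robot-side wall to pivot the brush upright about the finger line. First I need the wall's position.

```bash
python3 -c "
from h import *
t=load('t0');c2=lambda x,y:((x-2)/5+325,(y-2)/5+125)
a=atz(t,*c2(92,410),.06);b=atz(t,*c2(617,371),.06);print('wall',a,b,np.arctan2(-(a-b)[0],(a-b)[1]))
y=-.10;xw=a[0]+(b[0]-a[0])*(y-a[1])/(b[1]-a[1]);print('xw at y',y,xw)
d=np.array([np.cos(.066),np.sin(.066),0]);W=np.array([xw,y,0])
# depth check of housing side top
for q in [(300,380),(300,400)]: print(atd(t,*map(round,c2(*q))))
mk=lambda off,z:W+d*off+[0,0,z]
go([mk(-.011-.068-.03,.25),mk(-.109,.146),mk(-.011,.163)],.066)
"
```

```text
wall [0.48517787 0.02445783 0.06      ] [ 0.50016469 -0.23013695  0.06      ] 0.05879754822549144
xw at y -0.1 0.4925041305553089
[ 0.49726473 -0.07699116  0.05958074]
[ 0.48926563 -0.07818764  0.04896016]
t 10.3 p [4.602e-01 1.000e-04 3.185e-01] yaw 0.3487 w 0.0202 F [-0.9 -0.3 -1.5] g 7.999822050333023
roll 0.045
[-0.3618  0.249   0.2284]
[-0.3618  0.249   0.5751]
[-0.0481  0.3401  0.5184]
```

Request:
carry_out --hand '[0,0,0,0,0,0,0,0,0,0]' --pt "-0.03 0.02 0.01" --pt "-0.1 0.07 0.04" --pt "-0.18 0.13 0.09" --pt "-0.27 0.19 0.15" --pt "-0.34 0.235 0.23" --pt "-0.362 0.249 0.32" --pt "-0.362 0.249 0.42" --pt "-0.362 0.249 0.51" --pt "-0.362 0.249 0.56" --pt "-0.362 0.249 0.575" --roll '[0.002,0.008,0.016,0.024,0.032,0.039,0.044,0.045,0.045,0.045]' --force 12

```text
clock: 11.55
tool_pos: [0.3831, -0.1072, 0.1453]
eef_rot: [0.999, 0.033, -0.001, -0.0]
wrist_force: [0.5, 0.5, -1.5]
gripper_width: 0.0197
grasp_force: 12.0
```

```bash
python3 -c "
from h import *
snap('side','s4');a=snap('top','t4');
print(robot.sense()['tool_pos'])
s=load('s4');axis(s,.06)
d=np.array([np.cos(.066),np.sin(.066),0]);W=np.array([.4925,-.1,0]);mk=lambda off,z:W+d*off+[0,0,z]
go([mk(-.06,.152),mk(-.011,.163)],.066)
cv2.imwrite('pics/c5.png',np.hstack([cv2.resize(a['color'][130:270,320:480,::-1],(400,350)),cv2.resize(s['color'][110:250,280:440,::-1],(400,350))]))"
```

```text
[ 0.38378179 -0.10733256  0.14631182]
n 87 c [ 0.3973 -0.0989  0.1377] axis [-0.521 -0.033  0.853] tilt 0.549 zmin/max 0.108 0.1891
low [ 0.4089 -0.0974  0.1139]
t 11.65 p [ 0.3838 -0.1073  0.1463] yaw 0.066 w 0.0196 F [-0.9  1.2 -1.2] g 11.998732388019562
roll -0.0
[ 0.1632 -0.0005 -0.0189]
[ 0.3266 -0.0005 -0.0556]
```

View pics/c5.png

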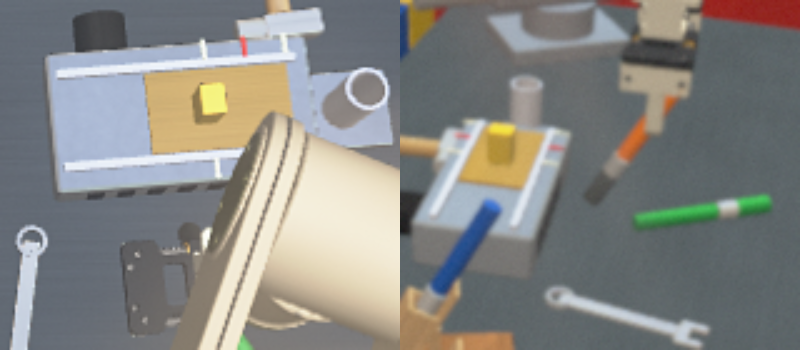

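The leaning bristle end (right crop (597,190)) is short of the housing wall and clear of everything. I'll push slowly forward along the pivot arc.

Request:
carry_out --hand '[0,0,0,0,0,0,0,0,0,0]' --pt "0.03 0 0" --pt "0.07 0 0" --pt "0.1 0 0" --pt "0.13 0 -0.015" --pt "0.16 0 -0.025" --pt "0.2 0 -0.04" --pt "0.24 0 -0.05" --pt "0.28 0 -0.055" --pt "0.31 0 -0.056" --pt "0.33 0 -0.056" --roll '[0,0,0,0,0,0,0,0,0,0]'

```text
clock: 12.9
tool_pos: [0.4828, -0.1006, 0.1626]
eef_rot: [0.999, 0.033, -0.0, -0.0]
wrist_force: [-1.7, -0.4, -0.8]
gripper_width: 0.0199
grasp_force: 12.0
```

```bash
python3 -c "
from h import *
s=snap('side','s5');axis(s,.06)
go([(.48,-.1,.25)],.066)"
```

```text
n 51 c [ 0.4774 -0.0935  0.135 ] axis [-0.057  0.08   0.995] tilt 0.098 zmin/max 0.119 0.1533
low [ 0.4776 -0.0942  0.1235]
t 12.95 p [ 0.4832 -0.1006  0.1626] yaw 0.0661 w 0.0198 F [-1.2 -0.2 -2.8] g 11.998100727796555
roll 0.0
[-0.0105 -0.0026 -0.2913]
```

```bash
python3 -c "
from h import *
go([(.478,-.1,.28),(.5731,-.268,.28)],.066)"
```

```text
t 12.95 p [ 0.4832 -0.1006  0.1626] yaw 0.0661 w 0.0198 F [-1.2 -0.2 -2.8] g 11.998100727796555
roll 0.0
[-0.0172 -0.0031 -0.3913]
[ 0.2621  0.5766 -0.3914]
```

Request:
carry_out --hand '[0,0,0,0,0,0,0,0,0,0]' --pt "-0.01 0 -0.03" --pt "-0.017 0 -0.1" --pt "-0.017 0 -0.22" --pt "-0.01 0.03 -0.32" --pt "0.03 0.1 -0.38" --pt "0.09 0.22 -0.391" --pt "0.15 0.35 -0.391" --pt "0.21 0.47 -0.391" --pt "0.25 0.55 -0.391" --pt "0.262 0.577 -0.391" --roll '[0,0,0,0,0,0,0,0,0,0]'

```text
clock: 14.2
tool_pos: [0.5724, -0.2695, 0.2804]
eef_rot: [0.999, 0.032, 0.0, 0.0]
wrist_force: [0.1, -0.1, -1.0]
gripper_width: 0.0194
grasp_force: 12.0
```

```bash
python3 -c "
from h import *
s=snap('side','s6');t=snap('top','t6');axis(s,.15)
go([(.5731,-.268,.28)],.066)
p=robot.sense()['tool_pos']+[0,0,.019]
print('side proj grasp/foot/cup',proj(s,[p,p-[0,0,.142],(.5731,-.268,.1)]).ravel())
print('top',proj(t,[p,p-[0,0,.142],(.5731,-.268,.1)]).ravel())
cv2.imwrite('pics/c6.png',np.hstack([cv2.resize(t['color'][120:220,420:500,::-1],(400,500)),cv2.resize(s['color'][80:180,290:370,::-1],(400,500))]))"
```

```text
n 76 c [ 0.5608 -0.2634  0.288 ] axis [-0.144 -0.049  0.988] tilt 0.152 zmin/max 0.2363 0.3377
low [ 0.568  -0.2617  0.2408]
t 14.3 p [ 0.5722 -0.2686  0.2803] yaw 0.0653 w 0.0198 F [ 0.1  1.4 -1.7] g 11.999599635601044
roll -0.0001
[ 0.0032 -0.0017  0.0011]
side proj grasp/foot/cup [332.80137107  83.28709063 331.21020536 126.46523151 330.28346547
 142.72012951]
top [498.73968787 140.29250899 474.67146328 159.27673519 466.38906468
 165.20981912]
```

View pics/c6.png

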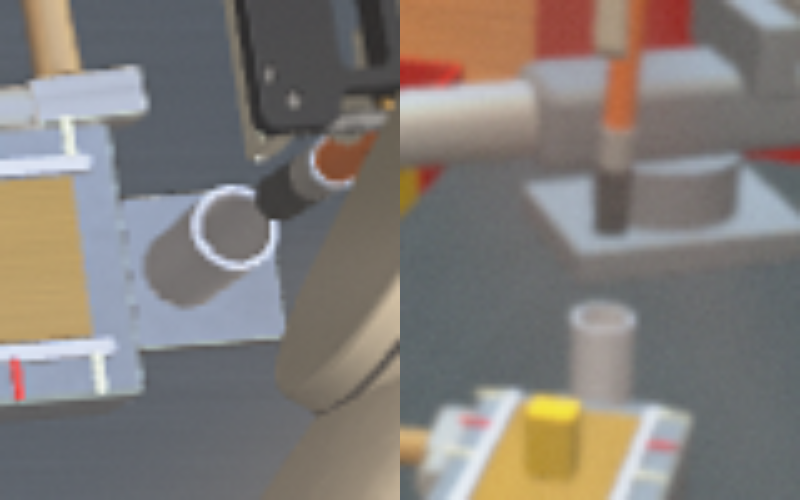

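```bash
cat >> h.py <<'E'
def tri(t,pt,s,ps):
    o1,d1,_,_=ray(t,*pt);o2,d2,_,_=ray(s,*ps)
    k=np.linalg.lstsq(np.c_[d1,-d2],o2-o1,rcond=None)[0]
    a,b=o1+d1*k[0],o2+d2*k[1];return (a+b)/2,np.linalg.norm(a-b)
E
python3 -c "
from h import *
t=load('t6');s=load('s6')
print('foot',tri(t,(477,159.2),s,(332.6,124.6)))
print('cup',tri(t,(420+234/5,120+227/5),s,(290+203/5,80+318/5)))
# dark-bristle depth cloud
for im,(u0,u1,v0,v1) in((s,(328,338,108,128)),(t,(470,484,148,166))):
  hs=im['color'].astype(int).sum(2);P=[]
  for v in range(v0,v1):
    for u in range(u0,u1):
      if im['depth'][v,u]>0:
        q=atd(im,u,v,0)
        if .1<q[2]<.26 and np.hypot(q[0]-.572,q[1]+.268)<.04:P.append(q)
  P=np.array(P);print(len(P),P.mean(0),P.min(0),P.max(0))
  for z in np.arange(.14,.25,.02):
    k=abs(P[:,2]-z)<.01
    if k.sum()>2: print(z.round(2),k.sum(),np.median(P[k],0).round(4),P[k,0].min().round(4),P[k,0].max().round(4))
"
```

```text
foot (array([ 0.56969383, -0.27189627,  0.16306356]), np.float64(0.0020875429134789725))
cup (array([ 0.57308622, -0.27038774,  0.09590285]), np.float64(0.0011150544519803064))
137 [ 0.56728282 -0.2616963   0.19178778] [ 0.55737328 -0.2718929   0.15945155] [ 0.58036616 -0.25374516  0.22469518]
0.16 24 [ 0.5666 -0.2608  0.1646] 0.5593 0.5783
0.18 40 [ 0.5679 -0.2614  0.1802] 0.559 0.5804
0.2 42 [ 0.5659 -0.2614  0.2005] 0.5574 0.5778
0.22 31 [ 0.5658 -0.2607  0.2176] 0.5579 0.5781
142 [ 0.56659538 -0.26132009  0.19578117] [ 0.55812939 -0.28786617  0.1002125 ] [ 0.58957896 -0.25591403  0.24059218]
0.16 14 [ 0.5652 -0.2593  0.1667] 0.5606 0.5756
0.18 35 [ 0.5644 -0.2596  0.1801] 0.5594 0.5786
0.2 41 [ 0.5651 -0.2592  0.1999] 0.5591 0.5775
0.22 34 [ 0.5651 -0.2594  0.2204] 0.5581 0.5768
0.24 13 [ 0.5676 -0.2595  0.2333] 0.5611 0.5758
```

The brush is now nearly vertical. Its axis is at about (0.569, -0.2715), with the foot at z≈0.16 (right crop (613,230)). The cup is at (0.573, -0.269), so I'll correct by +4 and +2.5 mm and lower.

Request:
carry_out --hand '[0,0,0,0,0,0,0,0,0,0]' --pt "0.014 -0.008 0.01" --pt "0.014 -0.008 0.04" --pt "0.014 -0.008 0.08" --pt "0.014 -0.008 0.12" --pt "0.014 -0.008 0.16" --pt "0.014 -0.008 0.2" --pt "0.014 -0.008 0.24" --pt "0.014 -0.008 0.28" --pt "0.014 -0.008 0.3" --pt "0.014 -0.008 0.3" --roll '[0,0,0,0,0,0,0,0,0,0]'

```text
clock: 15.55
tool_pos: [0.5761, -0.2654, 0.1895]
eef_rot: [0.999, 0.033, -0.0, -0.0]
wrist_force: [0.2, 0.2, -1.6]
gripper_width: 0.0199
grasp_force: 12.0
```

```bash
python3 -c "
from h import *
s=snap('side','s7');t=snap('top','t7');axis(s,.12)
go([(.5763,-.2661,.14)],.066)
cv2.imwrite('pics/c7.png',np.hstack([cv2.resize(t['color'][120:220,420:500,::-1],(400,500)),cv2.resize(s['color'][80:180,290:370,::-1],(400,500))]))"
```

```text
n 35 c [ 0.5693 -0.2567  0.1648] axis [-0.051  0.049  0.997] tilt 0.071 zmin/max 0.1443 0.183
low [ 0.5696 -0.2577  0.1489]
t 15.65 p [ 0.5766 -0.2657  0.1906] yaw 0.066 w 0.0197 F [ 0.4  0.6 -1. ] g 11.999698877334595
roll -0.0
[-0.0012  0.0013  0.1688]
```

View pics/c7.png

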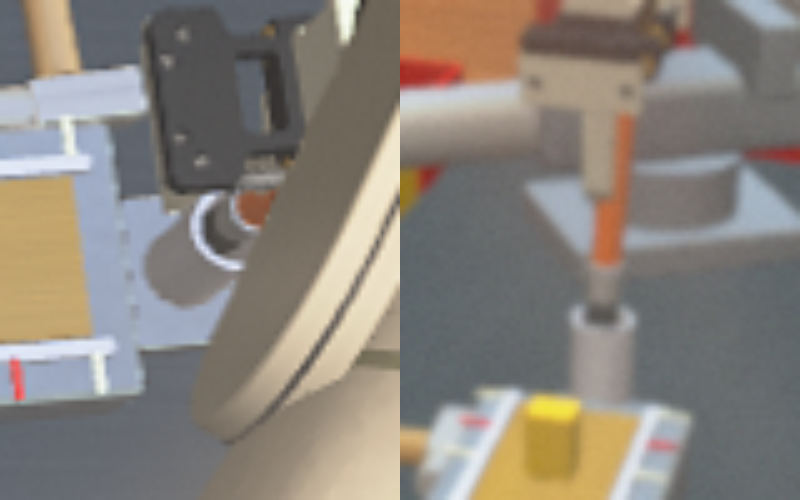

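The brush has entered the cup (right crop (603,315)) with no contact force, so I'll keep lowering.

Request:
carry_out --hand '[0,0,0,0,0,0,0,0,0,0]' --pt "0 0 0.02" --pt "0 0 0.04" --pt "0 0 0.06" --pt "0 0 0.08" --pt "0 0 0.1" --pt "0 0 0.12" --pt "0 0 0.135" --pt "0 0 0.145" --pt "0 0 0.15" --pt "0 0 0.15" --roll '[0,0,0,0,0,0,0,0,0,0]' --force 8

```text
clock: 16.9
tool_pos: [0.5764, -0.2655, 0.1451]
eef_rot: [0.999, 0.033, 0.0, -0.0]
wrist_force: [-0.6, 0.8, -1.8]
gripper_width: 0.02
grasp_force: 8.0
```

Request:
carry_out --hand '[0,0,0,0,0,0,0,0,0,0]' --pt "0 0 0.003" --pt "0 0 0.006" --pt "0 0 0.009" --pt "0 0 0.012" --pt "0 0 0.015" --pt "0 0 0.018" --pt "0 0 0.021" --pt "0 0 0.024" --pt "0 0 0.027" --pt "0 0 0.027" --roll '[0,0,0,0,0,0,0,0,0,0]'

```text
clock: 18.15
tool_pos: [0.5773, -0.2658, 0.1388]
eef_rot: [0.999, 0.033, 0.001, 0.001]
wrist_force: [-0.8, 1.2, 6.9]
gripper_width: 0.0199
grasp_force: 8.0
```

Contact with the floor is at 6.9 N, at the predicted height. Now I'll release and rise.

Request:
carry_out --hand '[0.3,0.4,0.5,0.6,0.7,0.8,0.8,0.8,0.8,0.8]' --pt "0 0 -0.005" --pt "0 0 -0.005" --pt "0 0 -0.005" --pt "0 0 -0.005" --pt "0 0 -0.005" --pt "0 0 -0.02" --pt "0 0 -0.08" --pt "0 0 -0.18" --pt "0 0 -0.28" --pt "0 0 -0.35" --roll '[0,0,0,0,0,0,0,0,0,0]'

```text
clock: 19.4
tool_pos: [0.5771, -0.2659, 0.2454]
eef_rot: [0.999, 0.033, 0.001, 0.001]
wrist_force: [0.3, -0.5, 0.4]
gripper_width: 0.0748
grasp_force: 0.0
```

```bash
python3 -c "
from h import *
s=snap('side','s8');axis(s,.12)
P=np.array([.5632,-.1183]);d=np.array([-.066,.998])
go([(*P,.2436),(*P,.074)],.066)
cv2.imwrite('pics/c8.png',cv2.resize(s['color'][60:180,270:390,::-1],(480,480)))"
```

```text
n 79 c [ 0.5733 -0.2569  0.1591] axis [-0.026  0.021  0.999] tilt 0.034 zmin/max 0.1211 0.1951
low [ 0.5739 -0.2568  0.127 ]
t 19.45 p [ 0.5779 -0.2664  0.2483] yaw 0.066 w 0.0743 F [1.2 0.6 2.7] g 0.0
roll 0.0
[-0.0165 -0.496   0.0137]
[-0.0197 -0.4981  0.579 ]
```

View pics/c8.png

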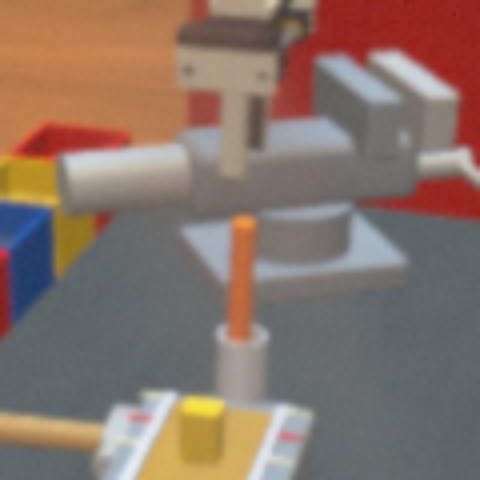

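The brush stands upright in the cup (handle end at crop (243,220), tilt about 0.03). Next I'll go over the post and descend.

Request:
carry_out --hand '[0.8,0.8,0.8,0.8,0.8,0.8,0.8,0.8,0.8,0.8]' --pt "0 -0.03 0" --pt "-0.005 -0.1 0" --pt "-0.01 -0.2 0" --pt "-0.015 -0.32 0" --pt "-0.02 -0.42 0" --pt "-0.02 -0.48 0.02" --pt "-0.02 -0.498 0.1" --pt "-0.02 -0.498 0.2" --pt "-0.02 -0.498 0.28" --pt "-0.02 -0.498 0.3" --roll '[0,0,0,0,0,0,0,0,0,0]'

```text
clock: 20.7
tool_pos: [0.5585, -0.1159, 0.1488]
eef_rot: [0.999, 0.033, -0.002, -0.001]
wrist_force: [-0.1, -0.2, -0.0]
gripper_width: 0.0745
grasp_force: 0.0
```

```bash
python3 -c "
from h import *
P=np.array([.5632,-.1183])
go([(*P,.074)],.066)"
```

```text
t 20.7 p [ 0.5585 -0.1159  0.1488] yaw 0.0662 w 0.0745 F [-0.1 -0.2 -0. ] g 0.0
roll 0.0
[0.0164 0.0096 0.2491]
```

Request:
carry_out --hand '[0.8,0.8,0.8,0.8,0.8,0.8,0.8,0.8,0.8,0.8]' --pt "0.012 0.008 0.01" --pt "0.012 0.008 0.04" --pt "0.012 0.008 0.08" --pt "0.012 0.008 0.12" --pt "0.012 0.008 0.16" --pt "0.012 0.008 0.2" --pt "0.012 0.008 0.23" --pt "0.012 0.008 0.245" --pt "0.012 0.008 0.245" --pt "0.012 0.008 0.245" --roll '[0,0,0,0,0,0,0,0,0,0]'

```text
clock: 21.95
tool_pos: [0.5647, -0.1191, 0.079]
eef_rot: [0.999, 0.033, 0.0, 0.0]
wrist_force: [0.9, 0.0, 0.5]
gripper_width: 0.0742
grasp_force: 0.0
```

Request:
carry_out --hand '[0.6,0.5,0.4,0.3,0.2,0.1,0,0,0,0]' --pt "0 0 0" --pt "0 0 0" --pt "0 0 0" --pt "0 0 0" --pt "0 0 0" --pt "0 0 0" --pt "0 0 0" --pt "0 0 0" --pt "0 0 0" --pt "0 0 0" --roll '[0,0,0,0,0,0,0,0,0,0]' --force 40

```text
clock: 23.2
tool_pos: [0.5643, -0.1196, 0.0785]
eef_rot: [0.999, 0.033, 0.0, 0.0]
wrist_force: [-0.5, -5.6, -2.3]
gripper_width: 0.0238
grasp_force: 40.0
```

```bash
python3 -c "
from h import *
p=robot.sense()['tool_pos'];go([p+[-.0026,.04,0]],.066)"
```

```text
t 23.2 p [ 0.5643 -0.1196  0.0785] yaw 0.0657 w 0.0238 F [-0.5 -5.6 -2.3] g 39.998717308044434
roll -0.0
[ 1.000e-04 -1.336e-01 -1.000e-04]
```

Request:
carry_out --hand '[0,0,0,0,0,0,0,0,0,0]' --pt "0 -0.01 0" --pt "0 -0.02 0" --pt "0 -0.035 0" --pt "0 -0.05 0" --pt "0 -0.065 0" --pt "0 -0.08 0" --pt "0 -0.09 0" --pt "0 -0.1 0" --pt "0 -0.1 0" --pt "0 -0.1 0" --roll '[0,0,0,0,0,0,0,0,0,0]'

```text
clock: 24.45
tool_pos: [0.5624, -0.0905, 0.0785]
eef_rot: [0.999, 0.033, 0.0, 0.001]
wrist_force: [1.1, -9.7, -2.8]
gripper_width: 0.0238
grasp_force: 40.0
```

```bash
python3 -c "
from h import *
t=snap('top','t9');s=snap('side','s9');go([(.5606,-.0784,.0785)],.066)
# brass plate / red mark profile along unit y just beside rails, top view
d=np.array([-.066,.998]);n=np.array([.998,.066]);C=np.array([.5731,-.268])
for nm,im in(('t0',load('t0')),('t9',t),('s0',load('s0')),('s9',s)):
  for off in (-.035,-.025,.025,.035):
    row=[]
    for k in np.arange(.04,.13,.002):
      q=proj(im,[*(C+d*k+n*off),.0655])[0];c=cv2.getRectSubPix(im['color'],(1,1),tuple(map(float,q)))[0,0].astype(int);row.append(c[0]-c[2])
    print(nm,off,row)
"
```

```text
t 24.55 p [ 0.5624 -0.0905  0.0785] yaw 0.0654 w 0.0238 F [ 1.5 -9.5 -2.5] g 39.99941110610962
roll -0.0001
[-0.0034 -0.0408  0.0001]
t0 -0.035 [np.int64(-29), np.int64(-26), np.int64(-26), np.int64(-29), np.int64(-30), np.int64(-31), np.int64(-31), np.int64(-31), np.int64(-31), np.int64(-32), np.int64(-34), np.int64(-27), np.int64(17), np.int64(68), np.int64(85), np.int64(86), np.int64(86), np.int64(86), np.int64(87), np.int64(87), np.int64(87), np.int64(87), np.int64(87), np.int64(86), np.int64(87), np.int64(87), np.int64(87), np.int64(87), np.int64(86), np.int64(86), np.int64(86), np.int64(87), np.int64(88), np.int64(86), np.int64(87), np.int64(87), np.int64(88), np.int64(87), np.int64(87), np.int64(87), np.int64(86), np.int64(87), np.int64(87), np.int64(87), np.int64(87)]
t0 -0.025 [np.int64(-30), np.int64(-25), np.int64(-23), np.int64(-26), np.int64(-31), np.int64(-30), np.int64(-30), np.int64(-30), np.int64(-30), np.int64(-31), np.int64(-32), np.int64(-26), np.int64(15), np.int64(63), np.int64(89), np.int64(87), np.int64(85), np.int64(86), np.int64(86), np.int64(86), np.int64(8
[... 8790 characters left out ...]
64(40), np.int64(41), np.int64(44), np.int64(49)]
s9 0.035 [np.int64(33), np.int64(34), np.int64(34), np.int64(34), np.int64(34), np.int64(34), np.int64(32), np.int64(32), np.int64(33), np.int64(34), np.int64(34), np.int64(34), np.int64(34), np.int64(34), np.int64(34), np.int64(34), np.int64(35), np.int64(35), np.int64(35), np.int64(36), np.int64(36), np.int64(35), np.int64(32), np.int64(31), np.int64(28), np.int64(28), np.int64(30), np.int64(32), np.int64(37), np.int64(46), np.int64(56), np.int64(69), np.int64(79), np.int64(89), np.int64(100), np.int64(106), np.int64(107), np.int64(108), np.int64(110), np.int64(112), np.int64(115), np.int64(118), np.int64(116), np.int64(113), np.int64(114)]
```

The edge is about 29 mm open now (measured force 9.6 N), so roughly 11 mm is left.

Request:
carry_out --hand '[0,0,0,0,0,0,0,0,0,0]' --pt "0 -0.006 0" --pt "0 -0.012 0" --pt "0 -0.018 0" --pt "0 -0.024 0" --pt "0 -0.03 0" --pt "0 -0.034 0" --pt "0 -0.037 0" --pt "0 -0.038 0" --pt "0 -0.038 0" --pt "0 -0.038 0" --roll '[0,0,0,0,0,0,0,0,0,0]'

```text
clock: 25.8
tool_pos: [0.5617, -0.0797, 0.0785]
eef_rot: [0.999, 0.033, 0.0, 0.001]
wrist_force: [1.0, -12.2, -3.2]
gripper_width: 0.0239
grasp_force: 40.0
```

```bash
python3 -c "
from h import *
t=snap('top','t10');s=snap('side','s10');go([],.066)
d=np.array([-.066,.998]);n=np.array([.998,.066]);C=np.array([.5731,-.268]);K=np.arange(.04,.14,.0005)
def prof(im,off,z,f):
  P=np.array([[*(C+d*k+n*off),z] for k in K]);q=proj(im,P).astype(np.float32)
  c=cv2.remap(im['color'].astype(np.float32),q[:,0].copy(),q[:,1].copy(),cv2.INTER_LINEAR)[:,0];return f(c)
rb=lambda c:c[:,0]-c[:,2]
for nm in('t0','t9','t10','s0','s9','s10'):
  im=load(nm)
  for off in(-.04,-.035,-.03):
    r=prof(im,off,.0655,rb);k=np.argmax((r>35)&(np.roll(r,-8)>60));print(nm,off,'edge',K[k].round(4))
im=load('t0')
for off in (-.066,-.062,-.058,.058,.062,.066):
  r=prof(im,off,.061,lambda c:c[:,0]-c[:,1]);print('red',off,K[r.argmax()].round(4),(K*(r.clip(20)-20)).sum()/((r.clip(20)-20).sum()+1e-9),r.max())
axis(s,.12) if 0 else None
"
```

```text
t 25.9 p [ 0.5617 -0.0797  0.0785] yaw 0.0652 w 0.0236 F [  2.  -11.3  -3.5] g 40.00118315219879
roll -0.0001
t0 -0.04 edge 0.04
t0 -0.035 edge 0.065
t0 -0.03 edge 0.065
t9 -0.04 edge 0.04
t9 -0.035 edge 0.0945
t9 -0.03 edge 0.0935
t10 -0.04 edge 0.04
t10 -0.035 edge 0.105
t10 -0.03 edge 0.105
s0 -0.04 edge 0.04
s0 -0.035 edge 0.068
s0 -0.03 edge 0.0675
s9 -0.04 edge 0.04
s9 -0.035 edge 0.0955
s9 -0.03 edge 0.093
s10 -0.04 edge 0.04
s10 -0.035 edge 0.1075
s10 -0.03 edge 0.104
red -0.066 0.1035 0.10277657794000748 142.66211
red -0.062 0.103 0.10239378708082551 142.34375
red -0.058 0.1025 0.1026178705019613 127.125
red 0.058 0.103 0.10239637668823916 152.03125
red 0.062 0.1025 0.10240242609954604 140.92578
red 0.066 0.102 0.10241460276790393 132.9336
```

The gate has moved 40 mm (edge 0.065 → 0.105), its back edge is level with the red marks, and the grip is steady at 40 N. I'll hand it in.

```bash
python3 -c "
from h import *
s=load('s10');a=load('s8')
for im in(a,s):
  m=cv2.inRange(cv2.cvtColor(im['color'],cv2.COLOR_RGB2HSV),(5,160,90),(13,255,255))[110:146,320:340];v,u=np.nonzero(m);print(len(u),u.mean()+320,v.min()+110,v.max()+110)
print(robot.close_job())"
```

```text
97 329.8041237113402 116 143<string>:5: RuntimeWarning: Mean of empty slice.
  ret = ret.dtype.type(ret / rcount)
Traceback (most recent call last):
ValueError: zero-size array to reduction operation minimum which has no identity
```

The gripper hides the brush in the side view, so I'll check in the top view instead.

```bash
python3 -c "
from h import *
t=load('t10');print(proj(t,[(.573,-.269,.2),(.573,-.269,.1)]).ravel())
m=cv2.inRange(cv2.cvtColor(t['color'],cv2.COLOR_RGB2HSV),(5,120,70),(20,255,255))[130:190,450:520];v,u=np.nonzero(m)
print(len(u),(u.min()+450,u.max()+450,v.min()+130,v.max()+130) if len(u) else '')
if len(u):
  k=u>u.max()-8;print([atd(t,int(a)+450,int(b)+130,0).round(3).tolist() for a,b in list(zip(u[k],v[k]))[::6]])
d=(np.abs(t['color'].astype(int)-load('t0')['color']).sum(2)>90);print('changed px in left/bystander area',[int(d[40:135,200:445].sum()),int(d[215:300,310:345].sum()),int(d[170:205,262:285].sum())])
"
```

```text
[481.3818096  153.74267492 466.80828683 165.24585607]
147 (np.int64(466), np.int64(483), np.int64(149), np.int64(168))
[[0.584, -0.263, 0.198], [0.581, -0.264, 0.202], [0.579, -0.262, 0.199], [0.577, -0.266, 0.2], [0.573, -0.258, 0.198], [0.569, -0.258, 0.195], [0.565, -0.259, 0.204], [0.566, -0.265, 0.189]]
changed px in left/bystander area [2757, 20, 23]
```

```bash
python3 -c "
from plant import robot
print(robot.close_job())"
```

```text
the job is handed in; nothing more can be done
None
```

The job is handed in: the orange brush was standing on the cup's floor and released, and the gripper was still holding the gate about 40 mm open, its back edge within about 2 mm of the red marks; the blue brush and the other bench items were never deliberately touched.

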